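Seat a weld-on lug in the sled and click it up to the mesh frame

ROBOT

A 6-joint arm with a two-finger parallel gripper is mounted at the origin on the work surface. World frame = base frame: x ahead of the robot, y to its left, z up, the work surface at z = 0. Lengths are in mm, angles in rad, forces in N, time in s.
With the tool pointing down it reaches from about 275 to 825 mm from the base axis. Payload 4.9 kg.
Tool frame: the origin (TCP) lies at the very end of the fingers, on their centre line; the grasp point (between the pads) lies 19 mm behind it; z points along the fingers, y is the line along which they close (so a half turn about z gives the same grasp; the last joint's range is limited). The gripper opens to 85 mm and grips with 20 to 120 N. Pads are 22 mm wide; open, the fingers measure 114 mm over their backs; the gripper's body (76 mm by 85 mm) begins 54 mm behind the grasp point. The pads swing forward as they close: fully open they stand 13 mm farther back than shut.
Start: joints at [-1.443, 0.326, -0.193, 1.052, 0, 1.437], TCP at [142.362, -531.274, 231.281] pointing down, gripper open.
Joint ranges: [-2.65, 2.65], [-0.97, 1.79], [-1.3, 1.35], [-1.93, 2.1], [-1.47, 1.37], [-3.14, 3.14]. Speed limits (rad/s): [2.57, 2.57, 3.14, 3.14, 3.14, 3.14].

INTERFACE

Orientations are given as [roll, pitch, yaw] about the fixed x, y, z axes, in that order (R = Rz(yaw) Ry(pitch) Rx(roll)).
In Python, from bench import bot, solve_ik, imaging gives the robot as it stands. Calls block until the motion is done:
- bot.move_ptp(position, orientation): joint-space move of the TCP to a pose.
- bot.movel(position, rot=None, max_speed=150, threshold=None): straight line of the TCP; rot=None keeps the orientation; max_speed is the mean speed in mm/s. With threshold (N) it stops when the force on the tool has changed by that much, and returns True; else False.
- bot.move_j(angles): joint-space move.
- bot.grip(opening, effort=None): opening from 0.0 (shut) to 1.0 (fully open); effort is the grip in N (None keeps the last); returns when the fingers have stopped.
- bot.dwell(seconds).
- solve_ik(position, orientation): joint angles nearest the present ones, or None.
- bot.get_state(): the state.
- imaging.capture(name): name is "scene" or "top" or "wrist"; returns the picture (420x560x3 uint8, blue, green, red); there is no depth.
- imaging.camera_model(name): a dict with "K" (3x3 intrinsics, pixels), "position" and "rotation" of the camera in the world. Camera axes: x right, y up, looking along -z (the intrinsics and any distortion apply to the point x, -y, -z); pixel columns grow to the right and rows downward; lengths in mm; the calibration is good to about 2 mm. The wrist camera is an equidistant fisheye: a pixel r from the principal point sees the ray r / f radians off the axis. A picture is of the moment at which its call begins: read the wrist's pose just before it. camera_model takes no time and is no camera call; for the wrist camera it gives the pose at the moment of the call.
A pose or a line that the arm cannot do raises bot.IKError and nothing moves.
- bot.sign_off(): hands the job in; it is judged then, once.
The state is a dict: "t": time; "qpos": joint angles; "joint_velocities": joint speeds; "effort": joint torques, N m; "tcp_pos": TCP position; "orientation": TCP orientation; "contact_force": force on the tool from outside, world axes, zero at the start; "wrist_torque": the same for the moment, N m; "opening": opening from 0.0 (shut) to 1.0 (fully open); "gripper_force": force on a finger pad.
Only numpy, scipy, OpenCV 4.12 (cv2) and the standard library are available. Lean on these libraries where they do the work, as an engineer would, in place of code of your own. Each camera call takes 0.05 s, during which the arm holds its last target. There are 200 camera calls.

TASK

Seat the blue-topped weld-on lug flat and square in the yellow sled's pocket, tongue through the slot towards the mesh frame, and let go of it. Then grip the sled's black knob while the sled is still well back and slide it towards the frame until the spring ball clicks into the notch of the aluminium bar, not running past it or bumping the lug into the frame. Finish still gripping the knob, with the sled held still at the notch and the lug seated, ready for tack welding; leave everything else where it lies.

Things in the scene. Friction and masses are not known exactly. Their poses are not given: they have to be found in the camera images.
- lug_grip (a point): grip point of the loose steel lug, 0.23 to 0.43 kg: foot plate 64 (its x) x 48 (its y) x 8 mm, a tongue 24 wide x 22 long x 8 mm out of the middle of the foot's +y edge, and standing on the middle of the foot an upright blue web 12 thick (x) x 32 long (y), from 8 to 52 mm above the underside. This point is in the middle of the web, 34 mm above the underside. Axes as the lug: x across the web (close the fingers along x), y towards the tongue, z up
- lug_foot (a point): centre of the underside of the lug's 64 x 48 foot plate (same axes)
- lug_nose (a point): end of the lug's tongue, 46 mm along its +y from the foot centre, 4 mm above the underside
- pocket (a point): centre of the floor of the pocket in the yellow sled, 26 mm above the table; x across the rail, y along the rail towards the mesh frame, z up. Pocket 67 (x) x 51 (y) mm, walls upright to 5 mm above its floor, then flaring outwards to 9 mm; the +y wall has a 28 mm wide slot for the tongue. The seated lug's foot centre coincides with this point and its x and y axes with these; the foot's top then stands 8 mm above the floor, below the web. The pocket moves with the sled
- knob_grip (a point): grip point of the sled's upright black knob: 24 mm across, from 26 to 70 mm above the table, this point 51 mm above the table on its axis, 87 mm behind (-y of) the pocket centre; axes as the pocket's. The seated lug's web ends 71 mm ahead of the knob's axis. The knob does not turn; fingers may close on it along x or along y
- knob: the same knob; origin at its foot on the sled
- ball_mark (a point): tip of the sled's spring ball (in the red block on the sled's +x side, white line on top) where it rubs on the aluminium bar, 23 mm above the table; axes as the pocket's
- notch (a point): middle of the 9 mm wide notch in the aluminium bar that lies along the rail on its +x side and ends at the mesh frame; red paint on the bar's top on both sides of the notch. Height 23 mm above the table. y of this frame is the sliding direction, towards the mesh frame. The sled is at the notch when the ball's tip has the same y as this point in this frame
- sled (a joint): travel of the sled along the rail in m, growing towards the mesh frame; 0 is its rear stop. The sled slides with about 2 N of friction; at the notch the ball drops in about 2 mm and draws the sled to the middle, and pushing on out of it takes about 15 to 18 N (a resistance of 5 N just after the click means it is home). At the notch the lug's tongue is 5 mm short of the frame
- lug: the loose lug; origin at the centre of the foot's underside
- frame: the fixed mesh frame of 25 mm steel tube (190 x 200 mm, top 37 mm above the table) with the aluminium bar (top 32 mm above the table); its origin is a point under the sled's rail
- magnet: loose yellow magnetic welding square lying flat, 110 x 88 x 18 mm, with a dark round mark: bystander
- disc: loose red-brown grinding disc, 115 mm across, 6 mm thick: bystander
- wrench: loose steel wrench lying near the robot: bystander
- offcut: loose steel square-tube offcut, 25 x 25 x 120 mm: bystander
- spray: loose upright spray can, 60 mm across, 170 mm tall: bystander
- hammer: loose hammer lying on the right: bystander
- washer_stack: loose brass disc, 36 mm across, 12 mm tall: bystander
Not all that is in view belongs to the job. There is more than one size of the lug; the job needs the largest.

How it is judged (in metres and radians):
On the way, in this order (a step that is already met when the one before it is completed fails the run):
1. the lug is seated in the pocket and let go, with the sled still more than 25 mm short of the notch (x of lug_foot in the frame of pocket between -0.003 and 0.003 m and y of lug_foot in the frame of pocket between -0.003 and 0.003 m and z of lug_foot in the frame of pocket between -0.002 and 0.0025 m and angle between lug_foot's own z axis and vertical below 0.05 rad and angle between the x axis of lug_foot and the x axis of pocket, either way round below 0.06 rad and y of lug_nose in the frame of pocket above 0.03 m and y of ball_mark in the frame of notch below -0.025 m and contact force between the fingers and lug below 0.2 N), for 0.2 s.
2. the knob is gripped with the sled still more than 15 mm short of the notch and the lug seated (x of lug_foot in the frame of pocket between -0.003 and 0.003 m and y of lug_foot in the frame of pocket between -0.003 and 0.003 m and z of lug_foot in the frame of pocket between -0.002 and 0.0025 m and angle between lug_foot's own z axis and vertical below 0.05 rad and angle between the x axis of lug_foot and the x axis of pocket, either way round below 0.06 rad and y of lug_nose in the frame of pocket above 0.03 m and y of ball_mark in the frame of notch below -0.015 m and contact force between the fingers and knob above 5 N), for 0.1 s.
At the end, for the whole second after the job is handed in: the ball is within 2 mm of the notch's middle and the sled is still, the fingers grip the knob (over 5 N) and do not touch the lug, and the lug lies in the pocket within 3 mm, flat within 0.05 rad, square within 0.06 rad, tongue towards the frame, not more than 2.5 mm above the floor (x of lug_foot in the frame of pocket between -0.003 and 0.003 m and y of lug_foot in the frame of pocket between -0.003 and 0.003 m and z of lug_foot in the frame of pocket between -0.002 and 0.0025 m and angle between lug_foot's own z axis and vertical below 0.05 rad and angle between the x axis of lug_foot and the x axis of pocket, either way round below 0.06 rad and y of lug_nose in the frame of pocket above 0.03 m and y of ball_mark in the frame of notch between -0.002 and 0.002 m and velocity of joint sled between -0.005 and 0.005 m/s and contact force between the fingers and knob above 5 N and contact force between the fingers and lug below 0.5 N); the arm keeps its last pose, push and grip.
It fails at once if the sled runs more than 8 mm past the notch (y of ball_mark in the frame of notch above 0.008 m).
It fails at once if the lug is pushed against the mesh frame (contact force between lug and frame above 1 N).
It fails at once if a bystander is moved by more than 30 mm (distance of any of magnet, disc, wrench, offcut, spray, hammer, washer_stack from where it was at the start of the episode above 0.03 m).
It also fails if it takes over 56 s, if anything falls off the work surface, if the arm or the gripper's body presses on something with over 40 N, if the wrist force passes 120 N, or if a joint passes its speed limit or range.

## Working session

There is one attempt and no reset: what is moved stays moved. The work goes in short steps, each a Python script; the robot and the scene stay as the last script left them, time stands still between calls to the robot, and variables do not carry over. Pictures are saved under pics/ and viewed, at most 10 in all, crops included, and the job is handed in when it is done.

```bash
mkdir -p pics; ls
cat > h.py <<'E'
import numpy as np, cv2
from bench import bot, solve_ik, imaging
def pix2world(m,uv,z,fish=False):
    K=np.array(m["K"]);R=np.array(m["rotation"]);p=np.array(m["position"])
    a=(uv[0]-K[0,2])/K[0,0];b=(uv[1]-K[1,2])/K[1,1]
    if fish:
        r=np.hypot(a,b);s=np.tan(r)/r if r>1e-9 else 1;a*=s;b*=s
    d=R@np.array([a,-b,-1]);return p+d*(z-p[2])/d[2]
def world2pix(m,P,fish=False):
    K=np.array(m["K"]);R=np.array(m["rotation"]);p=np.array(m["position"])
    c=R.T@(np.array(P,float)-p);a=c[0]/-c[2];b=-c[1]/-c[2]
    if fish:
        r=np.hypot(a,b);s=np.arctan(r)/r if r>1e-9 else 1;a*=s;b*=s
    return np.array([K[0,0]*a+K[0,2],K[1,1]*b+K[1,2]])
E
python3 - <<'E'
from h import *
for n in("scene","top"):
    im=imaging.capture(n); cv2.imwrite(f"pics/{n}0.png",cv2.resize(im,(800,600),interpolation=cv2.INTER_CUBIC)); print(imaging.camera_model(n))
print(imaging.camera_model("wrist")); print(bot.get_state())
E
```

```text
pics
{'K': array([[459.29674985,   0.        , 281.6751774 ],
       [  0.        , 459.29674985, 202.56685271],
       [  0.        ,   0.        ,   1.        ]]), 'position': array([1610.43741205, -292.00789275,  865.05474247]), 'rotation': array([0.94024681, 0.00899558, 1.2906726 ])}
{'K': array([[382.22296079,   0.        , 277.59678736],
       [  0.        , 382.22296079, 208.86903776],
       [  0.        ,   0.        ,   1.        ]]), 'position': array([ 475.89506547,    5.37624947, 1175.8160828 ]), 'rotation': array([ 0.05642092, -0.01035191, -1.55862548])}
{'K': array([[325.1922621 ,   0.        , 277.75253011],
       [  0.        , 325.1922621 , 209.2090558 ],
       [  0.        ,   0.        ,   1.        ]]), 'position': array([ 216.25799146, -511.18948902,  373.17816583]), 'rotation': array([-0.300223  ,  0.00160936, -1.30837093])}
{'t': 0.1, 'qpos': array([-1.44317742e+00,  3.26850768e-01, -1.93447267e-01,  1.05202152e+00,
       -3.62912959e-06,  1.43659858e+00]), 'joint_velocities': array([ 0.00083504, -0.00254226,  0.00148943, -0.00039645,  0.00084881,
       -0.00033734]), 'effort': array([ 1.57602917e-03, -4.44238579e+01,  2.63038266e+01,  7.87488185e-03,
       -7.52391497e-05, -8.47857933e-06]), 'tcp_pos': array([ 142.30555275, -530.74499074,  230.60439147]), 'orientation': array([-3.14008264e+00, -2.00204170e-04,  2.61816507e-01]), 'contact_force': array([-0.38110305,  1.20290376, -0.34294338]), 'wrist_torque': array([-0.03063636,  0.02108411,  0.0267932 ]), 'gripper_force': 0.0, 'opening': 1.0004134995923197}
```

View pics/top0.png

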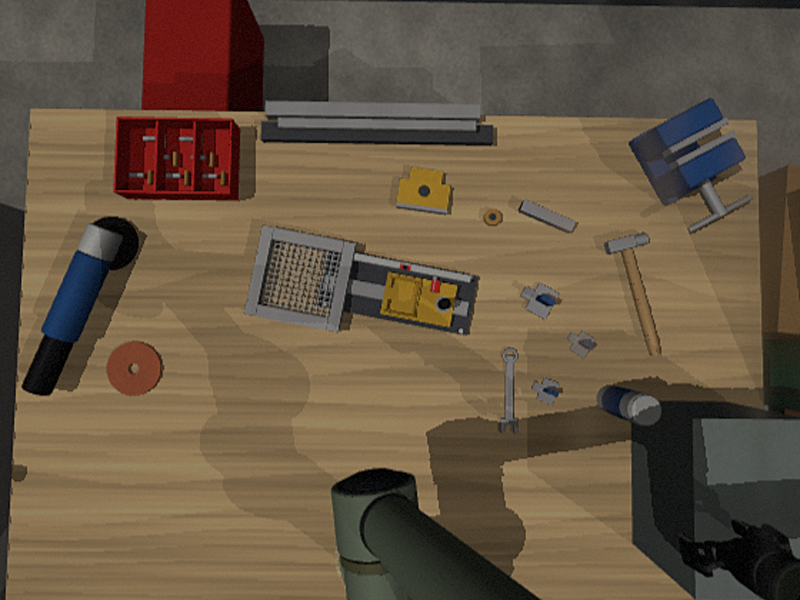

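View pics/scene0.png

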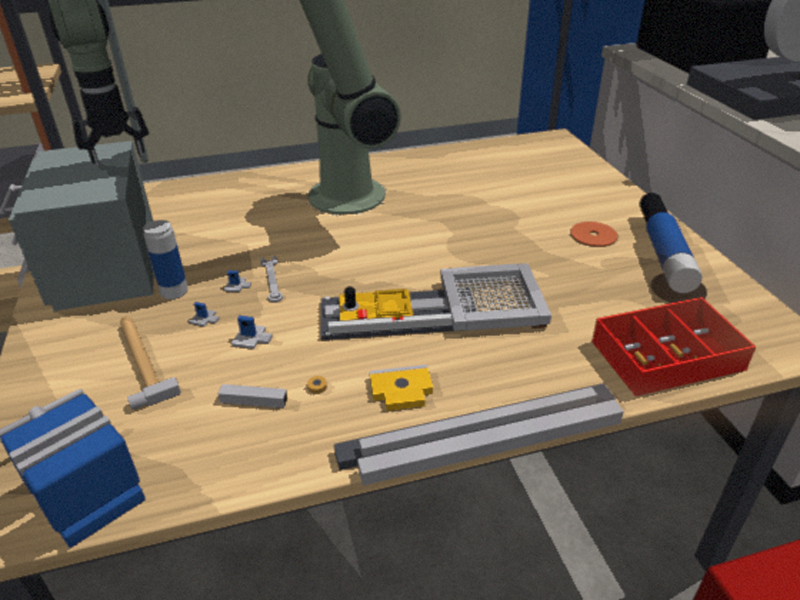

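The top view shows the largest lug near (541,300) (800x600 pixels). The two smaller lugs are at (582,343) and (547,390). The knob is at (444,303), the pocket at about (404,296), and the notch's red paint at (405,267). The frame is to the left, roughly world +y. Next I'll compute positions and take wrist views from above the lug and the sled.

```bash
sed -i 's/R=np.array(m\["rotation"\])/R=Rotation.from_euler("xyz",m["rotation"]).as_matrix()/; 1i from scipy.spatial.transform import Rotation' h.py
python3 - <<'E'
from h import *
m=imaging.camera_model("top")
P={}
for n,u,z in [("lug",(541,300),8),("knob",(444,303),70),("pocket",(404,296),26),("notch",(405,267),32),("ball",(436,280),40),("spray",(615,400),170),("wrench",(510,390),5),("frameBL",(247,316),37),("frameTL",(265,227),37),("frameTR",(358,242),37),("frameBR",(340,330),37),("sm",(547,390),8)]:
    P[n]=pix2world(m,np.array(u)*.7,z); print(n,P[n].round(1))
s=bot.get_state()
for dx in (-60,):
  for T,n in((P["lug"],"lug"),(P["pocket"],"sled")):
    t=T.copy(); t[0]-=60; t[2]=260
    bot.move_ptp(list(t),[np.pi,0,0.0 if 0 else np.pi/2]) if False else bot.move_ptp(list(t),[np.pi,0,s["orientation"][2]])
    bot.dwell(.3)
    m2=imaging.camera_model("wrist");im=imaging.capture("wrist")
    print(n,{k:np.round(v,3).tolist() for k,v in m2.items()},bot.get_state()["tcp_pos"].round(1),bot.get_state()["qpos"].round(2),bot.get_state()["t"])
    for k in P:print(k,world2pix(m2,P[k],True).round())
    cv2.imwrite(f"pics/w_{n}.png",cv2.resize(im,(800,600),interpolation=cv2.INTER_CUBIC))
E
```

```text
lug [ 542.5 -316.2    8. ]
knob [ 530.3 -101.7   70. ]
pocket [546.2 -21.4  26. ]
notch [607.  -22.6  32. ]
ball [579.7 -87.5  40. ]
spray [ 351.4 -407.1  170. ]
wrench [ 349.6 -250.2    5. ]
frameBL [499.7 304.9  37. ]
frameTL [686.9 272.4  37. ]
frameTR [657.9  76.8  37. ]
frameBR [473.  111.2  37. ]
sm [ 350.8 -328.4    8. ]
lug {'K': [[325.192, 0.0, 277.753], [0.0, 325.192, 209.209], [0.0, 0.0, 1.0]], 'position': [555.987, -297.128, 402.535], 'rotation': [-0.301, 0.0, -1.31]} [ 482.1 -316.7  260. ] [-0.71  0.36 -0.07  1.14 -0.    2.17] 1.9417
lug [290. 126.]
knob [102.  98.]
pocket [72. 79.]
notch [80. 33.]
ball [113.  57.]
spray [333. 361.]
wrench [206. 254.]
frameBL [-61.  93.]
frameTL [-32. -12.]
frameTR [36. -4.]
frameBR [ -3. 120.]
sm [261. 268.]
sled {'K': [[325.192, 0.0, 277.753], [0.0, 325.192, 209.209], [0.0, 0.0, 1.0]], 'position': [560.365, -2.531, 402.427], 'rotation': [-0.301, 0.0, -1.31]} [486.4 -22.  259.9] [-0.2   0.19 -0.3   1.08 -0.    2.68] 3.425
lug [484. 193.]
knob [361. 165.]
pocket [290. 127.]
notch [306.  77.]
ball [356. 116.]
spray [525. 373.]
wrench [399. 300.]
frameBL [ 44. 113.]
frameTL [ 94. -22.]
frameTR [232.  14.]
frameBR [165. 162.]
sm [440. 307.]
```

View pics/w_lug.png

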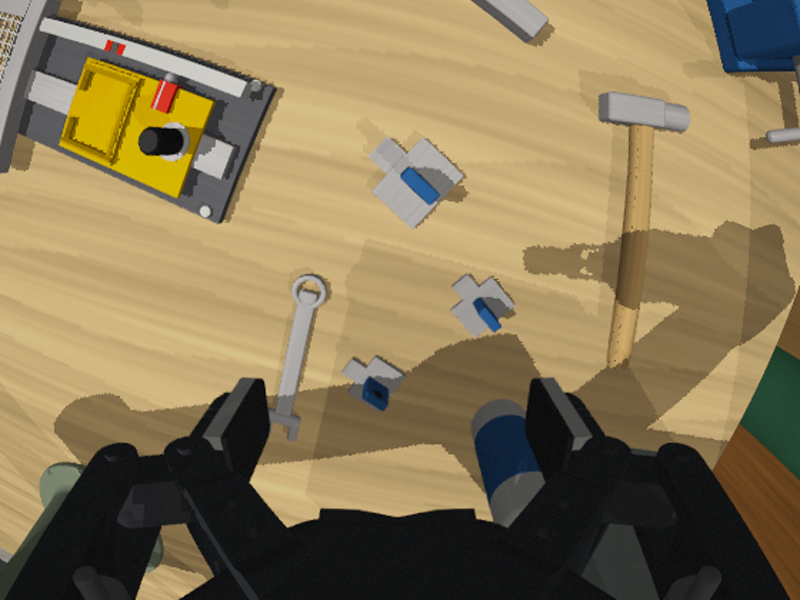

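View pics/w_sled.png

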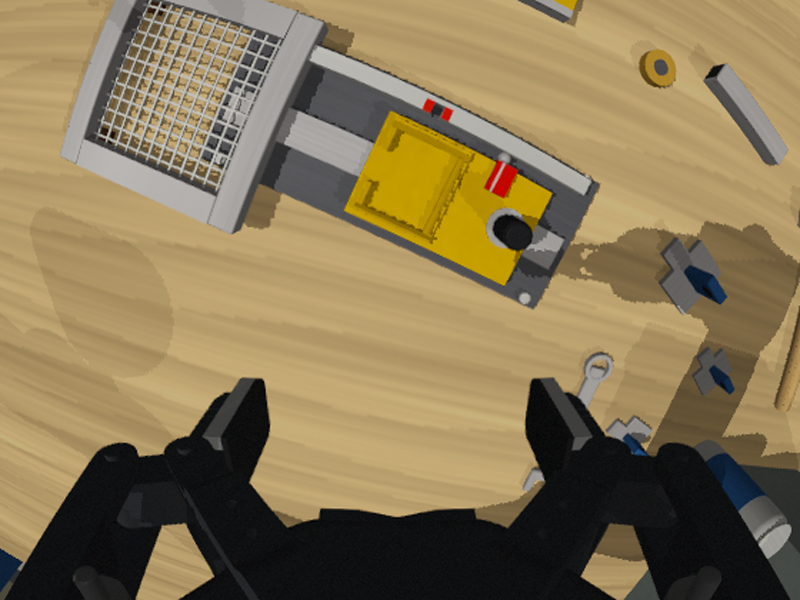

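Run:
```python
from h import *
# sled close look
c=np.array([546,-21.]);ay=np.array([.142,.99])
t=c-ay*75
bot.move_ptp([*t,150],[np.pi,0,np.pi/2-.142]);bot.dwell(.3)
m=imaging.camera_model("wrist");im=imaging.capture("wrist");np.savez("sled.npz",**m,im=im)
cv2.imwrite("pics/c_sled.png",cv2.resize(im[0:360],None,fx=800/560,fy=800/560,interpolation=cv2.INTER_CUBIC));print(bot.get_state()["tcp_pos"])
# lug rough axis from w_lug view
mm={"K":m["K"],"position":[555.987,-297.128,402.535],"rotation":[-0.301,0,-1.31]}
f=[pix2world(mm,np.array(u)*.7,8,True)[:2] for u in((425,138),(371,189),(414,228),(465,178))]
e=np.mean(f,0);y=(f[0]+f[1]-f[2]-f[3])/2;print(np.round(f,1),e,y,np.hypot(*y),np.hypot(*(f[0]-f[1])))
a=np.arctan2(y[1],y[0]);yh=y/np.hypot(*y);print("tongue angle",a)
# tool x along the tongue
t=e-yh*65
bot.movel([*bot.get_state()["tcp_pos"][:2],200]);bot.move_ptp([*t,150],[np.pi,0,a]);bot.dwell(.3)
m=imaging.camera_model("wrist");im=imaging.capture("wrist");np.savez("lug.npz",**m,im=im)
cv2.imwrite("pics/c_lug.png",cv2.resize(im[0:360],None,fx=800/560,fy=800/560,interpolation=cv2.INTER_CUBIC));s=bot.get_state();print(s["tcp_pos"],s["qpos"],s["t"])
```

```text
[535.47068504 -95.14132635 150.29859419]
[[ 579.5 -315.2]
 [ 525.8 -282.6]
 [ 502.8 -326.6]
 [ 556.  -356.9]] [ 541.03824787 -320.32152858] [23.25881998 42.78435337] 48.69777818584574 62.75431745503299
tongue angle 1.0728575482630152
[ 510.52027714 -376.68802411  150.39313256] [-7.51966213e-01  5.39531769e-01 -7.29443761e-02  9.57808197e-01
  3.67330468e-05  1.31534409e+00] 6.8917
```

View pics/c_sled.png

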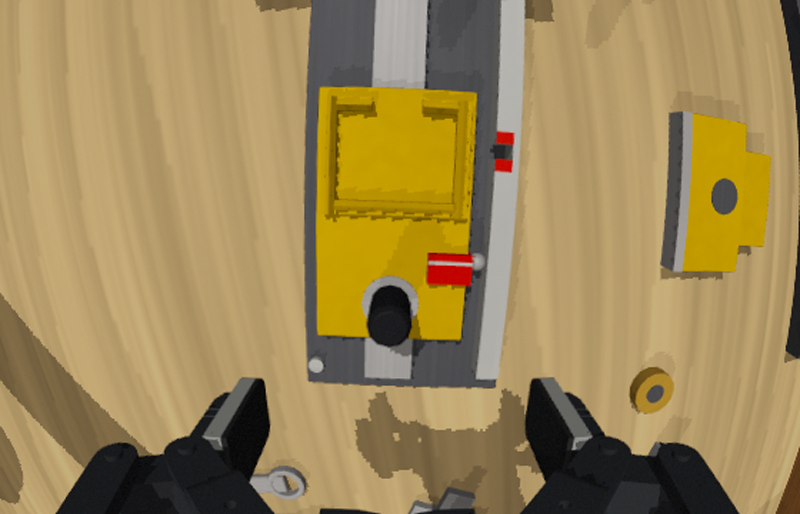

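View pics/c_lug.png

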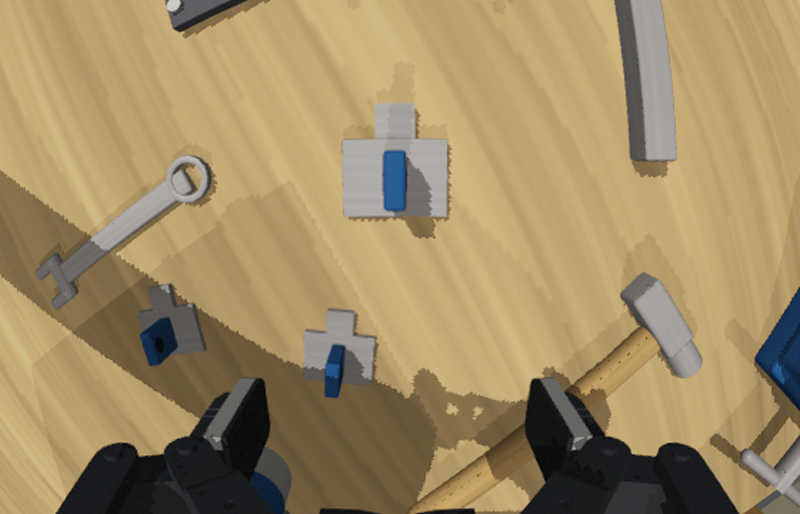

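```bash
cat > fit.py <<'E'
from h import *
from scipy.optimize import least_squares
def load(n):
    d=np.load(n);return {k:d[k] for k in("K","position","rotation")}
def fit(m,px,pts,x0):
    f=lambda p:np.concatenate([world2pix(m,[p[0]+np.cos(p[2])*X-np.sin(p[2])*Y,p[1]+np.sin(p[2])*X+np.cos(p[2])*Y,Z],True)-np.array(u)*.7 for u,(X,Y,Z) in zip(px,pts)])
    r=least_squares(f,x0);return r.x,r.fun.reshape(-1,2)
E
python3 - <<'E'
from fit import *
m=load("lug.npz")
x,r=fit(m,[(343,140),(449,140),(449,217),(343,218),(374,103),(415,103),(384,152),(407,152),(406,211),(384,210)],
 [(-32,24,8),(32,24,8),(32,-24,8),(-32,-24,8),(-12,46,8),(12,46,8),(-6,16,52),(6,16,52),(6,-16,52),(-6,-16,52)],[541,-320,-.5])
print("lug",x,r.round(1).tolist())
m=load("sled.npz");w=lambda u,z:pix2world(m,np.array(u)*.7,z,True)[:2]
for n,u,z in[("knobtop",(389,326),70),("knobfoot",(389,301),26),("notch",(504,152),32),("ball",(484,262),23),("whiteline",(450,263),40),("bar0",(487,378),32),("bar1",(512,2),32),("barL0",(478,378),32),("barL1",(500,2),32),
 ("sFL",(320,88),35),("sFR",(477,93),35),("sBR",(463,341),35),("sBL",(317,335),35),("fTL",(337,109),26),("fTR",(455,109),26),("fBL",(336,203),26),("fBR",(455,203),26)]: print(n,w(u,z).round(1))
print(bot.get_state()["t"])
im=np.load("sled.npz")["im"][40:250,200:380];cv2.imwrite("pics/zoom.png",cv2.resize(im,None,fx=2.8,fy=2.8,interpolation=cv2.INTER_CUBIC))
E
```

```text
lug [ 5.41490899e+02 -3.19581181e+02 -4.91004231e-01] [[-0.4, -0.1], [-0.5, -0.5], [-1.0, -0.0], [0.6, -0.4], [0.8, 0.4], [0.1, 0.2], [-0.4, -0.9], [-0.0, -1.0], [0.7, 0.7], [-0.0, 1.5]]
knobtop [ 531.4 -102.3]
knobfoot [ 530.7 -102.7]
notch [607.6 -23.1]
ball [590.7 -87.3]
whiteline [568.6 -81.1]
bar0 [ 585.2 -160.4]
bar1 [625.4  65.3]
barL0 [ 579.4 -159.4]
barL1 [618.3  65.6]
sFL [511.3  26.4]
sFR [596.1  11.5]
sBR [ 571.8 -131.3]
sBL [ 485.1 -115. ]
fTL [517.9  14. ]
fTR [583.9   4.6]
fBL [509.  -39.8]
fBR [576.9 -49.5]
6.8917
```

View pics/zoom.png

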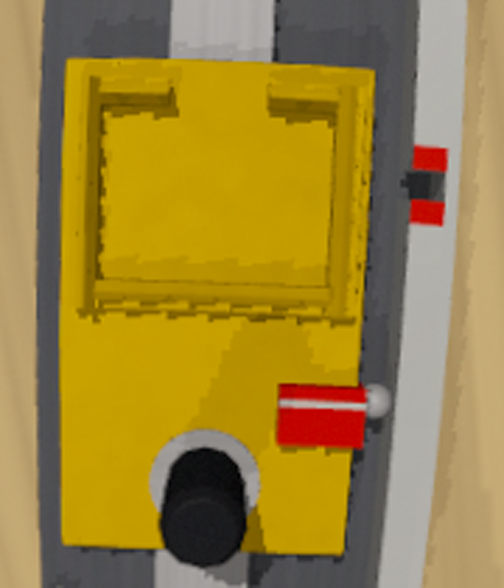

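Run:
```python
from fit import *
m=load("sled.npz");w=lambda u,z:pix2world(m,np.array(u,float),z,True)[:2]
zz=lambda a,b:(200+a/2.8,40+b/2.8)
P={"foot":(zz(205,480),26),"top":(zz(203,520),70),"oFL":(zz(66,58),26),"oFR":(zz(374,70),26),"oBR":(zz(343,554),26),"oBL":(zz(62,545),26),"fTL":(zz(103,108),26),"fTR":(zz(333,117),26),"fBL":(zz(100,283),26),"fBR":(zz(329,287),26),
"nA":(zz(430,158),32),"nB":(zz(427,212),32),"slotL":(zz(176,95),35),"slotR":(zz(268,100),35),"ball":(zz(385,402),23),"nmid":(zz(412,184),32)}
for k,(u,z) in P.items(): P[k+"_w"]=w(u,z)
a=lambda i,j:np.arctan2(*(P[i+"_w"]-P[j+"_w"]))
print("angles",a("oFL","oBL"),a("oFR","oBR"),a("fTL","fBL"),a("fTR","fBR"),"cross",np.pi/2-a("oFR","oFL"),np.pi/2-a("oBR","oBL"),np.pi/2-a("fTR","fTL"),np.pi/2-a("fBR","fBL"),np.pi/2-a("slotR","slotL"))
names=["foot","top","oFL","oFR","oBR","oBL","fTL","fTR","fBL","fBR"]
def f(p):
    W,F,B=p[3:6];pts=[(0,-87,26),(0,-87,70),(-W,F,26),(W,F,26),(W,-B,26),(-W,-B,26),(-33.5,25.5,26),(33.5,25.5,26),(-33.5,-25.5,26),(33.5,-25.5,26)]
    c,s=np.cos(p[2]),np.sin(p[2])
    return np.concatenate([world2pix(m,[p[0]+c*X-s*Y,p[1]+s*X+c*Y,Z],True)-P[n][0] for n,(X,Y,Z) in zip(names,pts)])
r=least_squares(f,[545,-17,-.16,40,40,100],loss="soft_l1");print(r.x.round(3));print(r.fun.reshape(-1,2).round(1).tolist())
R=lambda q:np.array([[np.cos(r.x[2]),np.sin(r.x[2])],[-np.sin(r.x[2]),np.cos(r.x[2])]])@(q-r.x[:2])
for k in("foot","top","slotL","slotR","nA","nB","nmid","ball"):print(k,P[k+"_w"].round(1),R(P[k+"_w"]).round(1))
```

```text
Traceback (most recent call last):
RuntimeError: dictionary changed size during iteration
```

```bash
cat > s.py <<'E'
from fit import *
m=load("sled.npz");w=lambda u,z:pix2world(m,np.array(u,float),z,True)[:2]
zz=lambda a,b:(200+a/2.8,40+b/2.8)
P={"foot":(zz(205,480),26),"top":(zz(203,520),70),"oFL":(zz(66,58),26),"oFR":(zz(374,70),26),"oBR":(zz(343,554),26),"oBL":(zz(62,545),26),"fTL":(zz(103,108),26),"fTR":(zz(333,117),26),"fBL":(zz(100,283),26),"fBR":(zz(329,287),26),
"nA":(zz(430,158),32),"nB":(zz(427,212),32),"slotL":(zz(176,95),35),"slotR":(zz(268,100),35),"ball":(zz(385,402),23),"nmid":(zz(412,184),32)}
Q={k:w(u,z) for k,(u,z) in P.items()}
a=lambda i,j:np.arctan2(*(Q[i]-Q[j]))
print("angles",a("oFL","oBL"),a("oFR","oBR"),a("fTL","fBL"),a("fTR","fBR"),"cross",a("oFR","oFL")-np.pi/2,a("oBR","oBL")-np.pi/2,a("fTR","fTL")-np.pi/2,a("fBR","fBL")-np.pi/2,a("slotR","slotL")-np.pi/2)
names=["foot","top","oFL","oFR","oBR","oBL","fTL","fTR","fBL","fBR"]
def f(p):
    W,F,B=p[3:6];pts=[(0,-87,26),(0,-87,70),(-W,F,26),(W,F,26),(W,-B,26),(-W,-B,26),(-33.5,25.5,26),(33.5,25.5,26),(-33.5,-25.5,26),(33.5,-25.5,26)]
    c,s=np.cos(p[2]),np.sin(p[2])
    return np.concatenate([world2pix(m,[p[0]+c*X-s*Y,p[1]+s*X+c*Y,Z],True)-P[n][0] for n,(X,Y,Z) in zip(names,pts)])
r=least_squares(f,[545,-17,-.16,40,40,100],loss="soft_l1");print(r.x.round(3));print(r.fun.reshape(-1,2).round(1).tolist())
R=lambda q:np.array([[np.cos(r.x[2]),np.sin(r.x[2])],[-np.sin(r.x[2]),np.cos(r.x[2])]])@(q-r.x[:2])
for k in("foot","top","slotL","slotR","nA","nB","nmid","ball"):print(k,Q[k].round(1),R(Q[k]).round(1))
E
python3 s.py
```

```text
angles 0.17941183882436024 0.17684884725519945 0.17055549518950824 0.15206530348636482 cross 0.18106270783543454 0.17518450142429454 0.18138652652890275 0.15946914324520045 0.19603694612858957
[ 5.46746e+02 -1.86590e+01 -1.78000e-01  4.46610e+01  4.00380e+01
  1.09391e+02]
[[0.1, 1.0], [0.1, 5.0], [0.0, 0.2], [0.2, -0.2], [0.1, 0.1], [0.3, -0.1], [-0.2, -0.4], [0.6, -0.7], [-0.6, -1.3], [-1.0, 0.1]]
foot [ 531.4 -103.4] [ -0.1 -86.1]
top [ 531.9 -100.4] [ -0.2 -83.1]
slotL [540.   11.2] [-11.9  28.2]
slotR [565.    6.3] [13.6 27.8]
nA [609.3 -15. ] [60.9 14.6]
nB [606.5 -30.6] [60.9 -1.2]
nmid [603.  -22.1] [56.   6.6]
ball [589.5 -87.3] [ 54.2 -60. ]
```

Lug fit: (541.5, -319.6), yaw -0.491, residuals about 1 px. The sled fit comes out at round sizes, with the pocket at (546.7, -18.6), yaw -0.178, and the sled 67 mm short of the notch. I'll pick the lug now and hover it over the pocket.

Run:
```python
from fit import *
L=[541.5,-319.6];yl=-.491+np.pi/2;yp=-.178+np.pi/2
bot.move_ptp([*L,110],[np.pi,0,yl])
bot.movel([*L,60],max_speed=120)
print(bot.movel([*L,15],max_speed=60,threshold=6),bot.get_state()["tcp_pos"])
bot.grip(0.0,50);s=bot.get_state();print(s["opening"],s["gripper_force"],s["tcp_pos"],s["contact_force"])
bot.movel([*L,130]);bot.move_ptp([546.7,-18.6,120],[np.pi,0,yp]);bot.movel([546.7,-18.6,56],max_speed=60);bot.dwell(.3)
s=bot.get_state();print(s["opening"],s["gripper_force"],s["tcp_pos"],s["orientation"],s["contact_force"],s["t"])
m=imaging.camera_model("wrist");im=imaging.capture("wrist");np.savez("hov.npz",**m,im=im)
cv2.imwrite("pics/hov.png",cv2.resize(im,(800,600),interpolation=cv2.INTER_CUBIC))
```

```text
False [ 541.73615428 -319.78705082   15.20644529]
0.13460762972772009 50.110716819763184 [ 541.43197703 -319.58258878   15.18976136] [-1.08113187  0.26815014  3.29684292]
0.132855470678586 49.04086410999298 [546.86594104 -18.63350489  56.25049268] [3.14110888e+00 1.87283175e-05 1.39276813e+00] [ 0.83399426  0.17173413 -4.34040011] 13.0167
```

View pics/hov.png

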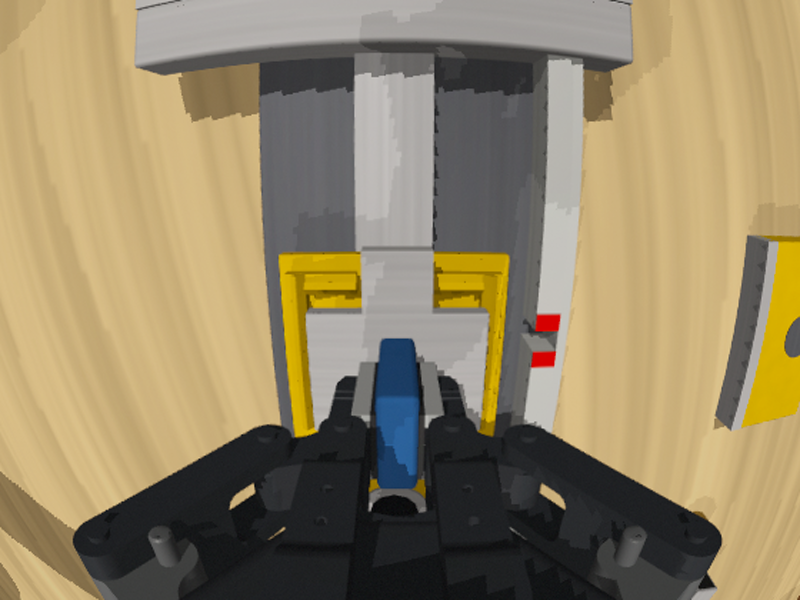

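The lug is held squarely over the pocket. Foot front corners are at (305,310) and (489,310), the tongue tip at (361,247) to (434,247), and the sled front corners at (281,253) and (509,253). I'll check the offset numerically.

Run:
```python
from fit import *
m=load("hov.npz");b=41
print("lug",*fit(m,[(305,310),(489,310),(361,247),(434,247),(379,340),(415,340)],[(-32,24,b+8),(32,24,b+8),(-12,46,b+8),(12,46,b+8),(-6,16,b+52),(6,16,b+52)],[546,-18,-.178]))
for z in(26,35):print("sled",z,*fit(m,[(281,253),(509,253)],[(-44.66,40,z),(44.66,40,z)],[546,-18,-.178]))
w=lambda u,z:pix2world(m,np.array(u)*.7,z,True)
print(w((545,339),32),w((355,272),35),w((440,272),35))
```

```text
lug [ 5.49163965e+02 -1.09429633e+01 -1.80379196e-01] [[ -1.32031937 -12.70077604]
 [  1.34419149 -12.3485592 ]
 [ -0.43331073 -13.93713771]
 [  0.10363659 -13.78413715]
 [ -3.87305876  21.98071245]
 [  4.12676023  22.05601434]]
sled 26 [ 5.47211414e+02 -1.76996190e+01 -1.77780978e-01] [[-1.00092446  0.05825905]
 [ 0.99789116  0.05718606]]
sled 35 [ 5.47538884e+02 -1.60074345e+01 -1.77751815e-01] [[-5.24107959  0.32109633]
 [ 5.2241919   0.31500758]]
[607.63659965 -21.99970594  32.        ] [539.03390194  18.80249413  35.        ] [569.49461877  13.33836471  35.        ]
```

Run:
```python
from fit import *
m=load("hov.npz")
for b in (40,41,42):
  print("lug",*fit(m,[(305,310),(489,310),(361,247),(434,247),(379,340),(415,340)],[(-32,24,b+8),(32,24,b+8),(-12,46,b+8),(12,46,b+8),(-6,16,b+8),(6,16,b+8)],[546,-18,-.178]))
```

```text
lug [ 5.47865439e+02 -1.85275693e+01 -1.79367365e-01] [[ 0.06120922  1.66455997]
 [ 0.10082817  1.87453945]
 [ 0.02491262  1.85929407]
 [-0.31141849  1.95516315]
 [ 0.63628549 -3.95739513]
 [-0.49466622 -3.92027145]]
lug [ 5.47916648e+02 -1.82329408e+01 -1.79369372e-01] [[-0.35223759  1.74630642]
 [ 0.5137934   1.95781747]
 [-0.14683419  1.64721987]
 [-0.13796957  1.74391102]
 [ 0.55837514 -3.77586559]
 [-0.41708838 -3.73848251]]
lug [ 5.47967832e+02 -1.79384578e+01 -1.79371414e-01] [[-0.77092953  1.82938059]
 [ 0.93199674  2.04244579]
 [-0.32091151  1.43256718]
 [ 0.03783962  1.53009428]
 [ 0.47946    -3.59170335]
 [-0.3385072  -3.55405718]]
```

Run:
```python
from fit import *
p=[546.2,-19.0]
print(bot.movel([*p,48],max_speed=40,threshold=8),bot.get_state()["tcp_pos"].round(2))
print(bot.movel([*p,40.6],max_speed=12,threshold=6));s=bot.get_state()
print(s["tcp_pos"].round(2),s["contact_force"].round(2),s["wrist_torque"].round(2),s["t"])
```

```text
False [545.68 -18.94  47.49]
True
[546.13 -19.01  41.13] [-0.3  -0.21  5.73] [ 0.01 -0.    0.02] 13.9917
```

Contact came at TCP z 41.1, which is the seated height, with almost no side force. I'll release, rise and look.

Run:
```python
from fit import *
bot.grip(0.45);bot.dwell(.3);s=bot.get_state();print(s["tcp_pos"],s["opening"])
bot.movel([546.2,-19,135],max_speed=120)
t=np.array([531.3,-104.3])
bot.move_ptp([*t,135],[np.pi,0,-.178+np.pi/2]);bot.dwell(.2)
print(bot.get_state()["t"],bot.get_state()["tcp_pos"])
m=imaging.camera_model("wrist");im=imaging.capture("wrist");np.savez("seat.npz",**m,im=im)
cv2.imwrite("pics/seat.png",cv2.resize(im,(800,600),interpolation=cv2.INTER_CUBIC))
```

```text
[544.60827663 -18.74227653  39.83456663] 0.45251278095639025
16.25 [ 531.19512019 -103.29937967  134.62804208]
```

View pics/seat.png

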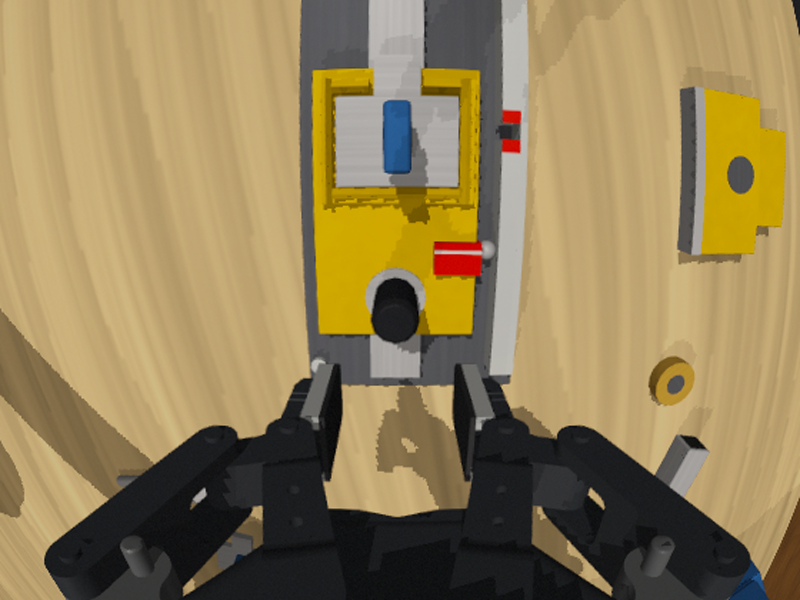

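Run:
```python
from fit import *
m=load("seat.npz");B=109.4
p,r=fit(m,[(313,70),(480,70),(474,334),(319,334),(395,298)],[(-44.7,40,26),(44.7,40,26),(44.7,-B,26),(-44.7,-B,26),(0,-87,26)],[546,-18,-.178]);print(p,r.round(1).tolist())
R=lambda u,z:np.array([[np.cos(p[2]),np.sin(p[2])],[-np.sin(p[2]),np.cos(p[2])]])@(pix2world(m,np.array(u)*.7,z,True)[:2]-p[:2])
for n,u,z in[("notch",(511,131),32),("n+",(511,112),32),("n-",(511,151),32),("line40",(457,258),40),("ball",(488,249),23),("blkTL",(434,241),40),("blkBL",(434,275),40),("blkTR",(481,242),40),("footTL",(334,97),34),("footTR",(460,97),34),("footBL",(334,187),34),("footBR",(460,187),34)]:print(n,R(u,z).round(1))
```

```text
[ 5.46813870e+02 -1.86922609e+01 -1.77191174e-01] [[-0.2, 0.2], [-0.0, 0.3], [-1.2, 0.0], [0.6, -0.1], [0.8, -0.4]]
notch [60.5  6.8]
n+ [60.4 17.1]
n- [60.7 -4. ]
line40 [ 32.  -61.1]
ball [ 51.8 -59.3]
blkTL [ 19.6 -52.1]
blkBL [ 20.  -70.3]
blkTR [ 44.4 -52.4]
footTL [-32.1  23.4]
footTR [32.8 23.4]
footBL [-32.5 -24.3]
footBR [ 33.4 -24.2]
```

The lug is seated within 0.4 mm and the sled hasn't moved. Next I'll grip the knob, slide 58 mm, then creep while watching the force.

```bash
cat > slide.py <<'E'
from fit import *
ay=np.array([np.sin(.1775),np.cos(.1775)])
def F(): 
    s=bot.get_state();return s["contact_force"][:2]@ay,s["tcp_pos"][:2]@ay,s
E
python3 - <<'E'
from slide import *
g=np.array([531.1,-106.3])
bot.movel([*g,80],max_speed=100);print(bot.movel([*g,33],max_speed=60,threshold=8))
bot.grip(0,70);bot.dwell(.3);f,y0,s=F();print(s["opening"],s["gripper_force"],s["tcp_pos"],s["contact_force"],s["t"])
c=s["tcp_pos"][:2]; np.save("start.npy",[*g,y0])
print(bot.movel([*(g+57*ay),33],max_speed=35,threshold=12));bot.dwell(.2);f,y,s=F();print(f,y-y0,s["t"],s["tcp_pos"],s["gripper_force"])
E
```

```text
False
0.2601825637586638 68.42922236770391 [ 529.61807892 -106.09604923   33.61206365] [-5.20074962  0.75584943  6.2353394 ] 18.525
False
-5.596450773865223 55.37323166042943 20.5 [539.5337958  -51.61767607  33.64480944] 68.43860138207674
```

Run:
```python
from slide import *
a=np.load("start.npy");g=a[:2];y0=a[2];lo=0;fs=[]
for d in np.arange(58,72,.5):
    bot.movel([*(g+d*ay),33],max_speed=12,threshold=14);bot.dwell(.1)
    f,y,s=F();fs.append(f);print(d,round(y-y0,2),round(f,2),round(s["t"],1))
    if len(fs)>6 and d>=62 and (max(fs)>-0.5 or max(fs)-np.median(fs[:6])>4) and f<max(fs)-5 and f<-5: break
    if f<-11: break
```

```text
58.0 56.72 -4.54 20.9
58.5 56.81 -4.7 21.2
59.0 57.47 -4.47 21.6
59.5 57.83 -4.98 21.9
60.0 58.49 -4.8 22.2
60.5 58.89 -5.06 22.6
61.0 59.23 -5.43 22.9
61.5 59.93 -4.37 23.3
62.0 60.27 -4.46 23.6
62.5 60.99 -4.92 24.0
63.0 61.74 -4.02 24.4
63.5 62.61 -3.14 24.7
64.0 63.41 -1.84 25.1
64.5 64.35 -0.44 25.4
65.0 65.55 0.33 25.8
65.5 66.17 2.12 26.1
66.0 66.27 0.22 26.4
66.5 66.38 -0.86 26.8
67.0 66.49 -2.57 27.1
67.5 66.56 -3.05 27.5
68.0 66.65 -4.44 27.9
68.5 66.74 -4.74 28.2
69.0 66.85 -6.0 28.6
```

The click shows clearly: the sled jumps to about 66.2 mm, then stiffens. I'll ease the command back and check with one picture.

Run:
```python
from slide import *
a=np.load("start.npy");g=a[:2];y0=a[2]
bot.movel([*(g+67.2*ay),33],max_speed=12);bot.dwell(.4);f,y,s=F();print(f,y-y0,s["gripper_force"],s["joint_velocities"].round(4),s["t"])
im=imaging.capture("wrist");top=imaging.capture("top")[110:260,150:370]
cv2.imwrite("pics/end.png",np.hstack([cv2.resize(im,(480,360)),cv2.resize(top,(320,360))]))
```

```text
-1.5081901324847569 66.62259354180016 68.43535618856549 [-0.0009  0.0005 -0.0017 -0.0004 -0.0004  0.0003] 29.25
```

View pics/end.png

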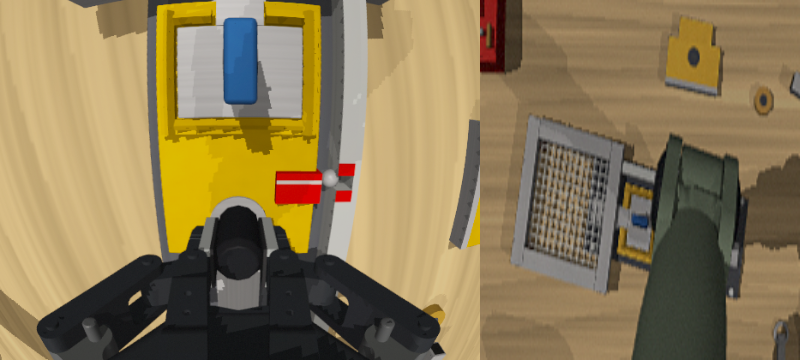

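The picture shows the ball at (331,178) between the red marks at (345,170) and (343,197), the lug seated flat, and the knob gripped. I'll hand it in.

```bash
python3 -c "
from bench import bot
print(bot.sign_off(), bot.get_state()['t'])"
```

```text
the job is handed in; nothing more can be done
the job is handed in; nothing more can be done
```

I handed the job in at about 29 s: the lug is seated and released, the sled has clicked into the notch and is held still, and the knob is gripped at about 68 N; no verdict was returned.

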